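# Stack the coil boxes and hold the reference rod in their bores

### The job

Build the sensor column: set the taller of the two loose coil boxes squarely on the fixed base box, let go, then set the flatter one squarely on top of it and let go, so that edges and bores line up. Then draw the reference rod out of its stand by the square grip and lower it upright from above down the middle of the three bores, never letting it touch any of the three boxes, until its tip is well inside the base's bore but clear of the floor. Finish while still holding the rod there, still and centred, with the gripper closed on it, and leave the terminal tin and the white connector housing where they are.

Things in the scene. Friction and masses are not known exactly. Their poses are not given: they have to be found in the camera images.
- coil_base: The fixed base of the column: bare aluminium square box 64 x 64 x 40 mm, screwed to the bench (does not move during the job). Origin at the centre of its underside, on the bench; z up along the bore, x and y square to its sides. A round bore of 28 mm diameter runs down its middle from the top (40 mm above the origin) 34 mm deep; the bore's floor is 6 mm above the origin.
- coil_tall: The taller loose coil box: grey painted square box 54 x 54 x 40 mm (height 40), 0.18 kg, a round 28 mm bore right through its middle, plain flat sides. Origin at the centre of its underside, z up along the bore, x and y square to its sides; any quarter turn is right. Only weight and friction hold it on the base. Starts upright on the bench, left or right of the flatter one (this changes).
- coil_flat: The flatter loose coil box: as the taller one, grey painted, 54 x 54 mm with a 28 mm through bore, but only 24 mm high, 0.12 kg. Origin at the centre of its underside, z up along the bore, x and y square to its sides; starts upright on the bench.
- ref_rod: The steel reference rod: round shank 12 mm in diameter and 130 mm long, with a square dark grip 18 x 18 x 40 mm on top (170 mm over all), 0.12 kg. Origin at the centre of its lower tip; z runs up the rod, so the grip spans 130 to 170 mm along z, its faces square to x and y. It starts upright in the rod stand, its tip 8 mm above the bench, and may lean there by up to 2 degrees.
- rod_stand: The fixed rod stand: grey plastic square block 56 x 56 x 50 mm with a 14 mm hole, 42 mm deep (its floor 8 mm above the bench), in which the rod stands. Origin at the centre of its underside.
- terminal_tin: Bystander: round open tin, 67 mm across and 22 mm high, lying loose near the front right. Origin at the centre of its underside.
- housing_white: Bystander: small white connector housing, 22 x 28 x 13 mm, lying loose among the boxes. Origin at the centre of its underside.
Things that resemble listed ones, but are neither listed nor needed, are in the scene too. What is shaped like the coil_tall but turquoise or yellow is not meant.

How it is judged:
By the outcome, as a careful person would: the job done as asked, in the order asked, and still so for the second after the job is handed in, while the arm keeps its last pose, push and grip.
It also fails if it takes over 72 s, if anything falls off the work surface, if the arm or the gripper's body presses on something with over 40 N, if the wrist force passes 120 N, or if a joint passes its speed limit or range.

### The arm

A 6-joint arm with a two-finger parallel gripper is mounted at the origin on a cart in front of the work surface, level with it; the furniture and walls round the work are solid. World frame = base frame: x ahead of the robot, y to its left, z up, the work surface at z = 0. Lengths are in mm, angles in degrees, forces in N, time in s.
With the tool pointing down it reaches from about 300 to 850 mm from the base axis. Payload 4.2 kg.
Tool frame: the origin (TCP) lies midway between the tips of the shut fingers; the grasp point (between the pads) lies pinch_z behind it (pinch_z is the distance from the TCP to the grasp point, in mm); z points along the fingers, y is the line along which they close (so a half turn about z gives the same grasp; the last joint's range is limited). The gripper opens to 91 mm and grips with 3 to 60 N. Pads are 32 mm wide; open, the fingers measure 118 mm over their backs; the gripper's body (76 mm by 178 mm) begins 60 mm behind the grasp point.
Start: joints at [-78.266, 18.312, 89.639, -0, 72.044, -1.146], TCP at [128.176, -560.548, 213.976] pointing down, gripper open.
Joint ranges: [-177.97, 177.97], [-48.28, 115.42], [12.27, 149.76], [-77.06, 257.06], [2.81, 150.46], [-146.56, 146.56]. Speed limits (degrees/s): [147.25, 147.25, 180, 180, 180, 180].

### API

Orientations are given as [roll, pitch, yaw] about the fixed x, y, z axes, in that order (R = Rz(yaw) Ry(pitch) Rx(roll)).
In Python, from workcell import state, grab_frame, job_done, masks_of, landmark_of, pinch_z gives the robot as it stands. The module is installed in compiled form; this text tells all that it offers.
- The arm moves only by the tool move_arm, never from a script. Its argument "plan" is a list of rows, each an object of numbers: "x", "y", "z": the shift along the tool's x, y, z in mm; "rx", "ry", "rz": the turn, a rotation vector about the tool's x, y, z in rad. A call has 1 to 10 rows; each row shifts and turns the commanded pose from where the row before left it, along the tool's axes as they then stand; what a row does not reach is not made up. A row lasts 1/10 s, in which the tool goes at most 50 mm and 8.59 degrees, less where a joint would pass 70% of its speed; a pose out of reach is approached as far as the arm can. A call is refused whole if a number of a shift passes 50 or a number of a turn 0.15, either way. A call with a gripper value outside its range is refused whole. "grip" is the opening, from 0 (shut) to 1 (fully open), set as the call begins (left out, the last holds). The fingers move at their own pace and stop on an object; "squeeze" is the grip in N (left out, the last holds). Time passes only in rows, so rows that do not move let the fingers close. It gives the time, the measured TCP pose, the force, the opening and the grip force at its end, in the units of the state.
- state(): the state, without advancing time (a new reading comes with each control period).
- grab_frame(name): name is "scene" or "top"; returns a dict with "img" (384x512x3 uint8, red, green, blue), "z_map" (384x512 float32, mm along the optical axis (not along the pixel's ray), 0 where there is no reading), "fx", "fy", "cx", "cy" (pixels), "rvec" (rotation vector, rad) and "tvec" (3), from world to camera coordinates, as OpenCV has them. Camera axes: x right, y down, z forward; pixel columns grow to the right and rows downward; lengths in mm; the calibration is good to about 2 mm. A picture is of the moment at which its call begins.
- job_done(): hands the job in; it is judged then, once.
Trained networks look in the newest picture that a camera, given by its name, has taken for a name from the list of things; names that differ only in an ending like _2 or _b are one class to them, and where a whole thing is asked for, a point or a joint stands for the part that bears it (a point fixed in the world has none). Each returns a list of dicts, best first, with "p" (0 to 1); they miss things now and then, are a little off and sometimes report something else, mostly with a low value. They report only what shows in the picture. A call takes as long as a camera call. They do not tell look-alikes from the thing itself.
- masks_of(camera, label): "pixels" (384x512 bool, what is visible of it) and "box" ([centre column, centre row, width, height] in pixels, round what is visible of it).
- landmark_of(camera, label): "point" ([column, row] in pixels: a listed point, or the origin of a listed thing).
The state is a dict: "time_s": time; "qpos": joint angles; "qvel": joint speeds; "effort": joint torques, N m; "ee_pos": TCP position; "ee_rot": TCP orientation; "force": force on the tool from outside, world axes, zero at the start; "torque": the same for the moment, N m; "gripper_width": finger opening in mm; "gripper_force": force on a finger pad.
Only numpy, scipy, OpenCV 4.12 (cv2) and the standard library are available. Lean on these libraries where they do the work, as an engineer would, in place of code of your own. Each camera call takes 0.05 s, during which the arm holds its last target. There are 200 camera calls.

## Working session

There is one attempt and no reset: what is moved stays moved. The work goes in short steps, Python scripts to look and compute and a tool call to move; the robot and the scene stay as the last step left them, time stands still between calls to the robot, and variables do not carry over. Pictures are saved under pics/ and viewed, at most 10 in all, crops included, and the job is handed in when it is done.

Besides the shell and the picture viewer there is one more tool, called after "Request:" by a JSON object that holds its "api" and its "payload", one argument or row to a line. move_arm: Moves the arm, as the interface text tells. Its arguments: {"type":"object","properties":{"plan":{"type":"array","items":{"type":"object","properties":{"x":{"type":"number"},"y":{"type":"number"},"z":{"type":"number"},"rx":{"type":"number"},"ry":{"type":"number"},"rz":{"type":"number"}}}},"grip":{"type":"number"},"squeeze":{"type":"number"}},"required":["plan"]}

```bash
mkdir -p pics; cat > h.py <<'E'
import numpy as np, cv2
from workcell import *
def KRT(f):
    K=np.array([[f['fx'],0,f['cx']],[0,f['fy'],f['cy']],[0,0,1]]);R=cv2.Rodrigues(np.array(f['rvec'],float))[0]
    return K,R,np.array(f['tvec'],float).ravel()
def cloud(f):
    K,R,t=KRT(f);z=f['z_map'].astype(float);v,u=np.mgrid[0:384,0:512]
    P=np.stack([(u-f['cx'])/f['fx']*z,(v-f['cy'])/f['fy']*z,z],-1)
    W=(P-t)@R; W[z<=0]=np.nan
    return W
def save(f,n,box=None,s=1):
    im=f['img'][:,:,::-1]
    if box: im=im[box[1]:box[3],box[0]:box[2]]
    cv2.imwrite('pics/'+n,cv2.resize(im,None,fx=s,fy=s,interpolation=cv2.INTER_CUBIC))
E
python3 - <<'E'
from h import *
print(state(),pinch_z() if callable(pinch_z) else pinch_z)
ims=[]
for c in('scene','top'):
    f=grab_frame(c);save(f,c+'0.png',None,1.5)
    W=cloud(f);K,R,t=KRT(f);print(c,-R.T@t,f['fx'])
    for l in('coil_base','coil_tall','coil_flat','ref_rod','rod_stand','terminal_tin','housing_white'):
        for m in masks_of(c,l):
            p=W[m['pixels']];p=p[~np.isnan(p[:,0])]
            if len(p): print(c,l,round(m['p'],2),np.round(m['box']),np.nanmedian(p,0).round(),'zmax',np.percentile(p[:,2],95).round(1))
E
```

```text
{'time_s': 0.0, 'qpos': array([-7.82656106e+01,  1.83514951e+01,  8.97074660e+01, -1.39233741e-03,
        7.20436992e+01, -1.14620502e+00]), 'qvel': array([ 0.00959249, -0.0605764 ,  0.11348505, -0.08353864, -0.03669186,
        0.0894582 ]), 'effort': array([ 1.48812996e-03, -4.12459874e+01, -2.31974065e+01,  7.29461946e-02,
        4.56082437e-02, -1.34655043e-04]), 'ee_pos': array([ 128.06457679, -560.02904376,  213.11456761]), 'ee_rot': array([-1.79897334e+02, -7.30104484e-04,  1.28810242e+01]), 'force': array([ 0.33818966, -0.34063887,  0.2599014 ]), 'torque': array([ 0.03481834, -0.00289527, -0.05400881]), 'gripper_force': 0.0, 'gripper_width': 91.11816949624308} 18.8
scene [ 29.48553497 368.18860404 668.58820207] 479.890934111285
scene coil_base 0.68 [208. 189.  44.  44.] [601.  43.  37.] zmax 41.8
scene coil_tall 0.84 [272. 177.  40.  39.] [549. -67.  35.] zmax 41.8
scene coil_tall 0.7 [302. 226.  42.  43.] [424. -37.  36.] zmax 41.8
scene coil_tall 0.62 [257. 272.  45.  53.] [392.  86.  38.] zmax 41.8
scene coil_flat 0.96 [184. 281.  49.  41.] [455. 188.  23.] zmax 26.0
sce
[... 348 characters left out ...]
] zmax 14.2
top [443.92696744 -10.57699838 903.97269901] 387.1023810653733
top coil_base 0.81 [242. 147.  32.  31.] [615.  37.  40.] zmax 42.8
top coil_tall 0.77 [223. 243.  32.  32.] [400.  83.  40.] zmax 42.5
top coil_tall 0.69 [296. 168.  32.  35.] [559. -77.  40.] zmax 42.5
top coil_tall 0.63 [278. 225.  27.  27.] [433. -41.  40.] zmax 42.8
top coil_flat 0.89 [177. 214.  32.  28.] [460. 184.  24.] zmax 26.7
top ref_rod 0.7 [381. 143.  29.  19.] [ 597. -243.  161.] zmax 180.1
top rod_stand 0.61 [368. 151.  33.  27.] [ 592. -238.   50.] zmax 52.8
top terminal_tin 0.82 [344. 222.  32.  29.] [ 441. -195.    5.] zmax 21.6
top housing_white 0.55 [227. 195.   6.  12.] [506.  80.  12.] zmax 14.4
```

View pics/scene0.png

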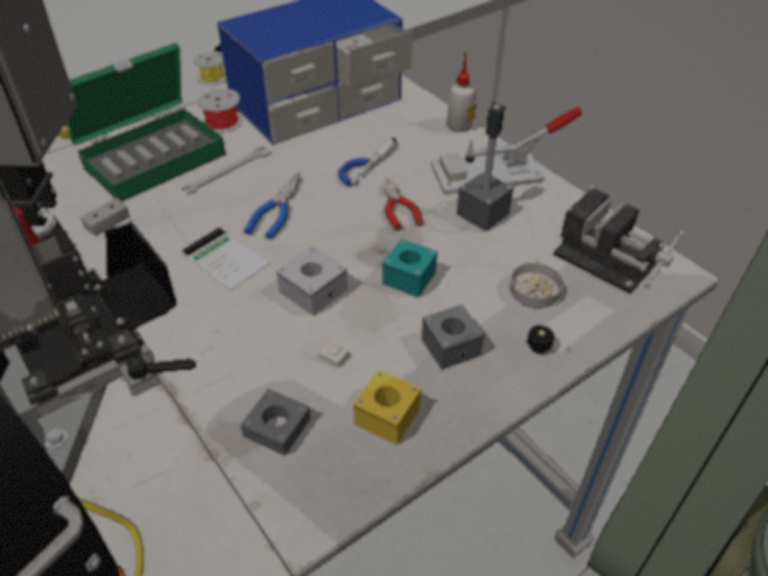

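View pics/top0.png

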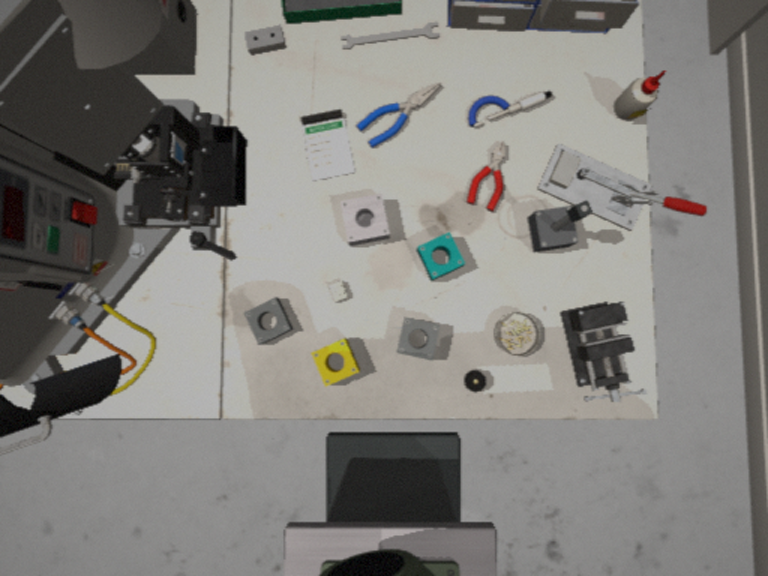

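Scene view: the grey box at full-res pixel (302,226) is the tall one. Its look-alikes are turquoise (272,177), yellow (257,272) and the base, bare aluminium, at (208,189). The flat one is at (184,281), the rod and stand at (325,134), the tin at (356,190) and the white housing at (221,235). I choose the grey (302,226) for tall and (184,281) for flat. Next comes a crop check and silhouette fits in both views.

```bash
cat >> h.py <<'E'
from scipy.optimize import minimize
def proj(f,P):
    return cv2.projectPoints(np.asarray(P,float).reshape(-1,1,3),np.array(f['rvec'],float),np.array(f['tvec'],float),KRT(f)[0],None)[0][:,0]
def corners(s,z,x,y,a):
    c=np.array([[-1,-1],[1,-1],[1,1],[-1,1]])*s/2
    R=np.array([[np.cos(a),-np.sin(a)],[np.sin(a),np.cos(a)]])
    return np.c_[c@R.T+[x,y],np.full(4,z)]
def sil(f,s,z0,h,x,y,a,S=8):
    P=np.r_[corners(s,z0,x,y,a),corners(s,z0+h,x,y,a)]
    hu=cv2.convexHull(((proj(f,P)+.5)*S).astype(np.float32))
    return hu
def edgefit(f,s,z0,h,x0,y0,a0,top=False):
    """pose by maximising image gradient across the model's top-face edges (and bore ring)"""
    g=cv2.GaussianBlur(f['img'],(0,0),1.0).astype(np.float32)
    def samp(p):
        p=p.astype(np.float32);return cv2.remap(g,p[:,0].reshape(-1,1),p[:,1].reshape(-1,1),cv2.INTER_CUBIC)[:,0]
    th=np.linspace(0,2*np.pi,48,endpoint=False)
    def cost(q):
        x,y,a=q
        tot=0
        for d,r in((1.5,1),):
            ci=corners(s-2*d,z0+h,x,y,a);co=corners(s+2*d,z0+h,x,y,a)
            t=np.linspace(.06,.94,24)[:,None]
            for k in range(4):
                i=ci[k]*(1-t)+ci[(k+1)%4]*t;o=co[k]*(1-t)+co[(k+1)%4]*t
                df=(samp(proj(f,i))-samp(proj(f,o)))
                tot+=np.linalg.norm(df.mean(0))
            u=np.c_[np.cos(th),np.sin(th),0*th];c=np.array([x,y,z0+h])
            df=samp(proj(f,c+u*(14+d)))-samp(proj(f,c+u*(14-d)))
            tot+=2*np.linalg.norm(df.mean(0))
        return -tot
    best=None
    for dx in(-5,0,5):
        for dy in(-5,0,5):
            for da in(-.2,0,.2):
                r=minimize(cost,[x0+dx,y0+dy,a0+da],method='Nelder-Mead',options=dict(initial_simplex=np.array([[x0+dx,y0+dy,a0+da]]*4)+np.r_[np.zeros((1,3)),np.diag([2,2,.08])],xatol=.02,fatol=.01))
                if best is None or r.fun<best.fun: best=r
    return best.x,-best.fun
E
python3 - <<'E'
from h import *
T={'coil_base':(64,40,610,38),'coil_tall':(54,40,431,-41),'coil_flat':(54,24,459,186),'rod_stand':(56,50,590,-237)}
for c in('scene','top'):
    f=grab_frame(c);W=cloud(f)
    for l,(s,h,x,y) in T.items():
        sel=(abs(W[...,2]-h)<6)&(np.hypot(W[...,0]-x,W[...,1]-y)<s*.8)
        p=W[sel];r=cv2.minAreaRect(p[:,:2].astype(np.float32))
        a=np.radians(r[2]); a=(a+np.pi/4)%(np.pi/2)-np.pi/4
        q,v=edgefit(f,s,0,h,*r[0],a)
        print(c,l,'depth rect',np.round(r[0],1),np.round(r[1],1),round(np.degrees(a),1),'zmed',np.median(p[:,2]).round(1),'| fit',q[:2].round(1),np.degrees(q[2]).round(1),round(v))
    if c=='top':
        big=[cv2.resize(f['img'][a:b,u:w,::-1],None,fx=4,fy=4,interpolation=cv2.INTER_CUBIC) for a,b,u,w in((120,255,150,310),)]
        cv2.imwrite('pics/crop1.png',big[0])
    # rod grip
    m=(W[...,2]>100)&(np.hypot(W[...,0]-590,W[...,1]+237)<60)
    p=W[m]; 
    for lo,hi in((60,100),(100,135),(140,172),(172,195)):
        q=W[(W[...,2]>lo)&(W[...,2]<hi)&(np.hypot(W[...,0]-590,W[...,1]+237)<60)]
        print(c,'rod',lo,hi,len(q),q.mean(0).round(1) if len(q) else '')
E
```

```text
scene coil_base depth rect [614.   37.8] [67.5 66.1] 10.5 zmed 40.2 | fit [613.2  37.7] 10.6 159
scene coil_tall depth rect [432.4 -41.9] [56.  56.1] -12.3 zmed 40.3 | fit [432.  -42.8] -11.4 175
scene coil_flat depth rect [459.2 186.5] [55.4 56.4] 26.7 zmed 24.3 | fit [459.2 186.3] 26.7 157
scene rod_stand depth rect [ 597.5 -245.4] [58.2 60.1] 9.5 zmed 50.1 | fit [ 597.1 -246.8] 11.8 89
scene rod 60 100 92 [ 595.3 -244.2   80.3]
scene rod 100 135 86 [ 595.5 -244.4  117.4]
scene rod 140 172 160 [ 593.7 -242.3  156.3]
scene rod 172 195 75 [ 596.1 -245.6  176.9]
top coil_base depth rect [615.7  38.1] [64.8 64. ] 10.5 zmed 40.4 | fit [615.9  37.9] 11.1 243
top coil_tall depth rect [434.1 -41.7] [54.  54.1] -12.2 zmed 40.3 | fit [434.5 -42.8] -11.1 143
top coil_flat depth rect [461.  186.6] [54.4 54.5] 25.9 zmed 24.1 | fit [457.  184.7] 26.8 134
top rod_stand depth rect [ 599.5 -246.7] [55.9 56.5] 8.8 zmed 50.4 | fit [ 592.9 -236.2] 8.8 192
top rod 60 100 34 [ 597.2 -243.3   80.9]
top rod 100 135 25 [ 597.2 -242.9  114.4]
top rod 140 172 59 [ 595.2 -240.4  156.1]
top rod 172 195 99 [ 598.8 -245.9  178. ]
```

View pics/crop1.png

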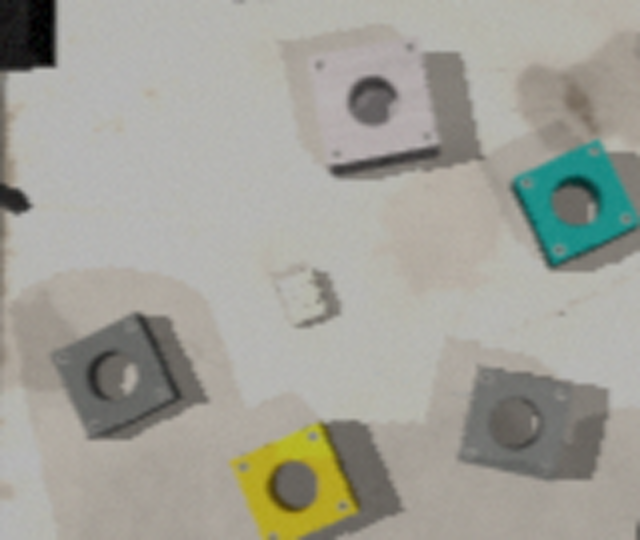

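The crop shows the plain grey tall box at (515,420), the flat one with its shallow wall at (115,375), the aluminium base at (375,100), and turquoise and yellow look-alikes that I leave alone. The two depth fits agree on relative offsets to 0.2 mm. Moving to the tall box.

Request:
{"api": "move_arm", "payload": {
  "plan": [
    {"rz": 0.146},
    {"rz": 0.146},
    {"rz": 0.146},
    {"x": 14.5,"y": -44},
    {"x": 14.5,"y": -44},
    {"x": 14.5,"y": -44},
    {"x": 14.5,"y": -44},
    {"x": 14.5,"y": -44},
    {"x": 14.5,"y": -44},
    {"x": 14.5,"y": -44}
  ],
  "grip": 1
}}

```text
schema error: expected keys x, y, z, rx, ry, rz
```

Request:
{"api": "move_arm", "payload": {
  "plan": [
    {"x": 14.5,"y": -44},
    {"x": 14.5,"y": -44},
    {"x": 14.5,"y": -44},
    {"x": 14.5,"y": -44},
    {"x": 14.5,"y": -44},
    {"x": 14.5,"y": -43.4},
    {"z": 40},
    {"z": 40},
    {"z": 34},
    {}
  ]
}}

```text
schema error: expected keys x, y, z, rx, ry, rz
```

Request:
{"api": "move_arm", "payload": {
  "plan": [
    {},
    {},
    {}
  ]
}}

```text
schema error: expected keys x, y, z, rx, ry, rz
```

Request:
{"api": "move_arm", "payload": {
  "plan": [
    {"x": 0,"y": 0,"z": 0,"rx": 0,"ry": 0,"rz": 0.146},
    {"x": 0,"y": 0,"z": 0,"rx": 0,"ry": 0,"rz": 0.146},
    {"x": 0,"y": 0,"z": 0,"rx": 0,"ry": 0,"rz": 0.146},
    {"x": 14.5,"y": -44,"z": 0,"rx": 0,"ry": 0,"rz": 0},
    {"x": 14.5,"y": -44,"z": 0,"rx": 0,"ry": 0,"rz": 0},
    {"x": 14.5,"y": -44,"z": 0,"rx": 0,"ry": 0,"rz": 0},
    {"x": 14.5,"y": -44,"z": 0,"rx": 0,"ry": 0,"rz": 0},
    {"x": 14.5,"y": -44,"z": 0,"rx": 0,"ry": 0,"rz": 0},
    {"x": 14.5,"y": -44,"z": 0,"rx": 0,"ry": 0,"rz": 0},
    {"x": 14.5,"y": -44,"z": 0,"rx": 0,"ry": 0,"rz": 0}
  ],
  "grip": 1
}}

```text
time_s: 1.9
ee_pos: [293.2, -279.4, 214.2]
ee_rot: [180.0, -0.1, -12.3]
force: [1.0, -0.6, 1.2]
gripper_width: 91.2
gripper_force: 0.0
```

Request:
{"api": "move_arm", "payload": {
  "plan": [
    {"x": 14.5,"y": -44,"z": 0,"rx": 0,"ry": 0,"rz": 0},
    {"x": 14.5,"y": -44,"z": 0,"rx": 0,"ry": 0,"rz": 0},
    {"x": 14.5,"y": -44,"z": 0,"rx": 0,"ry": 0,"rz": 0},
    {"x": 14.5,"y": -44,"z": 0,"rx": 0,"ry": 0,"rz": 0},
    {"x": 14.5,"y": -44,"z": 0,"rx": 0,"ry": 0,"rz": 0},
    {"x": 14.5,"y": -43.4,"z": 0,"rx": 0,"ry": 0,"rz": 0},
    {"x": 0,"y": 0,"z": 40,"rx": 0,"ry": 0,"rz": 0},
    {"x": 0,"y": 0,"z": 40,"rx": 0,"ry": 0,"rz": 0},
    {"x": 0,"y": 0,"z": 34,"rx": 0,"ry": 0,"rz": 0},
    {"x": 0,"y": 0,"z": 0,"rx": 0,"ry": 0,"rz": 0}
  ]
}}

```text
time_s: 2.9
ee_pos: [429.8, -41.3, 96.6]
ee_rot: [179.9, 0.6, -12.2]
force: [0.3, -0.6, -0.0]
gripper_width: 91.2
gripper_force: 0.0
```

Request:
{"api": "move_arm", "payload": {
  "plan": [
    {"x": 0,"y": 0,"z": 0,"rx": 0,"ry": 0,"rz": 0},
    {"x": 0,"y": 0,"z": 0,"rx": 0,"ry": 0,"rz": 0},
    {"x": 0,"y": 0,"z": 0,"rx": 0,"ry": 0,"rz": 0}
  ]
}}

```text
time_s: 3.2
ee_pos: [434.7, -42.3, 101.7]
ee_rot: [-180.0, -0.2, -12.2]
force: [-0.1, -0.1, -0.6]
gripper_width: 91.6
gripper_force: 0.0
```

Request:
{"api": "move_arm", "payload": {
  "plan": [
    {"x": 0,"y": 0,"z": 25,"rx": 0,"ry": 0,"rz": 0},
    {"x": 0,"y": 0,"z": 25,"rx": 0,"ry": 0,"rz": 0},
    {"x": 0,"y": 0,"z": 0,"rx": 0,"ry": 0,"rz": 0},
    {"x": 0,"y": 0,"z": 0,"rx": 0,"ry": 0,"rz": 0},
    {"x": 0,"y": 0,"z": 0,"rx": 0,"ry": 0,"rz": 0},
    {"x": 0,"y": 0,"z": 0,"rx": 0,"ry": 0,"rz": 0}
  ]
}}

```text
time_s: 3.8
ee_pos: [434.4, -42.1, 51.2]
ee_rot: [-180.0, -0.2, -12.2]
force: [-0.2, 0.7, 0.1]
gripper_width: 91.3
gripper_force: 0.0
```

```bash
python3 - <<'E'
from h import *
for i in range(2):
    f=grab_frame('top');s=state();print(s['time_s'],s['ee_pos'].round(2),s['ee_rot'].round(2),s['qpos'].round(3))
E
```

```text
3.85 [434.15 -42.11  51.02] [-1.7999e+02 -1.4000e-01 -1.2220e+01] [-7.04800e+00  1.64880e+01  1.20282e+02 -4.00000e-03  4.30900e+01
  9.51770e+01]
3.9 [433.96 -42.06  50.81] [-1.7999e+02 -1.1000e-01 -1.2210e+01] [-7.04400e+00  1.65030e+01  1.20301e+02 -6.00000e-03  4.30820e+01
  9.51750e+01]
```

Request:
{"api": "move_arm", "payload": {
  "plan": [
    {"x": 0,"y": 0,"z": 25,"rx": 0,"ry": 0,"rz": 0},
    {"x": 0,"y": 0,"z": 15,"rx": 0,"ry": 0,"rz": 0},
    {"x": 0,"y": 0,"z": 5,"rx": 0,"ry": 0,"rz": 0},
    {"x": 0,"y": 0,"z": 0,"rx": 0,"ry": 0,"rz": 0},
    {"x": 0,"y": 0,"z": 0,"rx": 0,"ry": 0,"rz": 0},
    {"x": 0,"y": 0,"z": 0,"rx": 0,"ry": 0,"rz": 0}
  ]
}}

```text
time_s: 4.5
ee_pos: [434.1, -42.1, 5.7]
ee_rot: [-180.0, -0.1, -12.2]
force: [0.5, -0.1, -0.6]
gripper_width: 91.1
gripper_force: 0.0
```

Request:
{"api": "move_arm", "payload": {
  "plan": [
    {"x": 0,"y": 0,"z": 0,"rx": 0,"ry": 0,"rz": 0},
    {"x": 0,"y": 0,"z": 0,"rx": 0,"ry": 0,"rz": 0},
    {"x": 0,"y": 0,"z": 0,"rx": 0,"ry": 0,"rz": 0},
    {"x": 0,"y": 0,"z": 0,"rx": 0,"ry": 0,"rz": 0},
    {"x": 0,"y": 0,"z": 0,"rx": 0,"ry": 0,"rz": 0},
    {"x": 0,"y": 0,"z": 0,"rx": 0,"ry": 0,"rz": 0},
    {"x": 0,"y": 0,"z": 0,"rx": 0,"ry": 0,"rz": 0},
    {"x": 0,"y": 0,"z": 0,"rx": 0,"ry": 0,"rz": 0}
  ],
  "grip": 0,
  "squeeze": 20
}}

```text
time_s: 5.3
ee_pos: [433.3, -42.0, 5.0]
ee_rot: [180.0, -0.0, -12.2]
force: [-0.5, 0.2, 0.6]
gripper_width: 54.1
gripper_force: 20.0
```

Request:
{"api": "move_arm", "payload": {
  "plan": [
    {"x": 0,"y": 0,"z": -10,"rx": 0,"ry": 0,"rz": 0},
    {"x": 0,"y": 0,"z": -30,"rx": 0,"ry": 0,"rz": 0},
    {"x": 0,"y": 0,"z": -30,"rx": 0,"ry": 0,"rz": 0},
    {"x": 0,"y": 0,"z": 0,"rx": 0,"ry": 0,"rz": -0.132},
    {"x": 0,"y": 0,"z": 0,"rx": 0,"ry": 0,"rz": -0.132},
    {"x": 0,"y": 0,"z": 0,"rx": 0,"ry": 0,"rz": -0.132}
  ]
}}

```text
time_s: 5.9
ee_pos: [433.3, -42.0, 75.7]
ee_rot: [180.0, -0.0, 10.8]
force: [0.7, -0.1, -1.8]
gripper_width: 53.9
gripper_force: 20.0
```

Request:
{"api": "move_arm", "payload": {
  "plan": [
    {"x": 20,"y": -5,"z": 0,"rx": 0,"ry": 0,"rz": 0},
    {"x": 40,"y": -10,"z": 0,"rx": 0,"ry": 0,"rz": 0},
    {"x": 40,"y": -10,"z": 0,"rx": 0,"ry": 0,"rz": 0},
    {"x": 40,"y": -10,"z": 0,"rx": 0,"ry": 0,"rz": 0},
    {"x": 33.1,"y": -6,"z": 0,"rx": 0,"ry": 0,"rz": 0},
    {"x": 20,"y": -4.4,"z": 0,"rx": 0,"ry": 0,"rz": 0},
    {"x": 0,"y": 0,"z": 20,"rx": 0,"ry": 0,"rz": 0},
    {"x": 0,"y": 0,"z": 0,"rx": 0,"ry": 0,"rz": 0},
    {"x": 0,"y": 0,"z": 0,"rx": 0,"ry": 0,"rz": 0},
    {"x": 0,"y": 0,"z": 0,"rx": 0,"ry": 0,"rz": 0}
  ]
}}

```text
time_s: 6.9
ee_pos: [614.9, 37.5, 55.8]
ee_rot: [180.0, -0.0, 10.5]
force: [0.7, 0.3, -1.2]
gripper_width: 53.9
gripper_force: 20.0
```

```bash
python3 - <<'E'
from h import *
f=grab_frame('top');save(f,'a_top.png',(180,80,340,220),2.4);g=grab_frame('scene');save(g,'a_sc.png',(130,80,300,260),2.4)
cv2.imwrite('pics/a.png',np.hstack([cv2.resize(cv2.imread('pics/'+n),(400,400)) for n in('a_top.png','a_sc.png')]))
for n,f in(('top',f),('scene',g)):
    W=cloud(f)
    for lo,hi in((36,45),(89,99)):
        p=W[(W[...,2]>lo)&(W[...,2]<hi)&(np.hypot(W[...,0]-615,W[...,1]-38)<60)]
        print(n,lo,len(p),cv2.minAreaRect(p[:,:2].astype(np.float32)) if len(p)>5 else '')
s=state();print(s['ee_pos'],s['ee_rot'],s['time_s'])
E
```

```text
top 36 0 
top 89 10 ((611.700439453125, 14.006412506103516), (10.706245422363281, 18.31137466430664), 54.29702377319336)
scene 36 351 ((613.4833374023438, 37.871559143066406), (65.15782165527344, 65.50963592529297), 11.456472396850586)
scene 89 386 ((605.8151245117188, 37.948177337646484), (46.24138259887695, 77.57192993164062), 16.917295455932617)
[615.07446355  37.53953396  55.95461687] [ 1.79984391e+02 -7.32384424e-02  1.04542466e+01] 7.0
```

View pics/a.png

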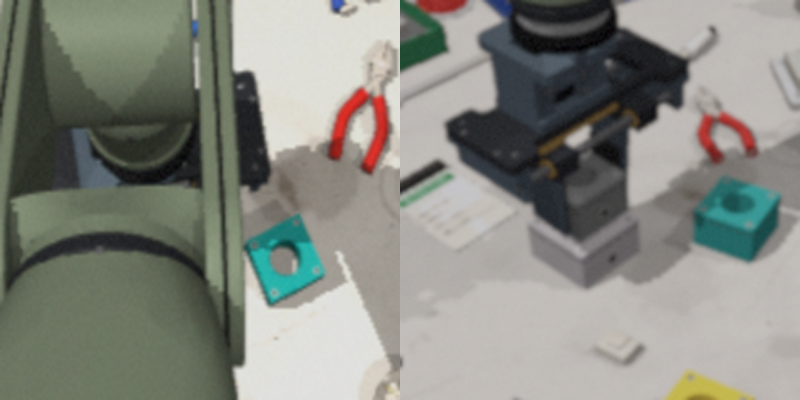

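The picture shows the tall box held just above the base, square to it at right-panel (590,205). Lowering.

Request:
{"api": "move_arm", "payload": {
  "plan": [
    {"x": 0,"y": 0,"z": 5,"rx": 0,"ry": 0,"rz": 0},
    {"x": 0,"y": 0,"z": 2.5,"rx": 0,"ry": 0,"rz": 0},
    {"x": 0,"y": 0,"z": 1.5,"rx": 0,"ry": 0,"rz": 0},
    {"x": 0,"y": 0,"z": 1,"rx": 0,"ry": 0,"rz": 0},
    {"x": 0,"y": 0,"z": 0,"rx": 0,"ry": 0,"rz": 0},
    {"x": 0,"y": 0,"z": 0,"rx": 0,"ry": 0,"rz": 0},
    {"x": 0,"y": 0,"z": 0,"rx": 0,"ry": 0,"rz": 0},
    {"x": 0,"y": 0,"z": 0,"rx": 0,"ry": 0,"rz": 0},
    {"x": 0,"y": 0,"z": 0,"rx": 0,"ry": 0,"rz": 0}
  ]
}}

```text
time_s: 7.9
ee_pos: [614.9, 37.7, 45.0]
ee_rot: [180.0, 0.0, 10.5]
force: [-1.5, 0.6, 0.6]
gripper_width: 54.0
gripper_force: 20.0
```

Request:
{"api": "move_arm", "payload": {
  "plan": [
    {"x": 0,"y": 0,"z": 0,"rx": 0,"ry": 0,"rz": 0},
    {"x": 0,"y": 0,"z": 0,"rx": 0,"ry": 0,"rz": 0},
    {"x": 0,"y": 0,"z": 0,"rx": 0,"ry": 0,"rz": 0},
    {"x": 0,"y": 0,"z": 0,"rx": 0,"ry": 0,"rz": 0},
    {"x": 0,"y": 0,"z": 0,"rx": 0,"ry": 0,"rz": 0},
    {"x": 0,"y": 0,"z": 0,"rx": 0,"ry": 0,"rz": 0}
  ],
  "grip": 1
}}

```text
time_s: 8.5
ee_pos: [614.9, 37.8, 44.9]
ee_rot: [180.0, -0.0, 10.5]
force: [-0.1, -0.1, 0.3]
gripper_width: 91.2
gripper_force: 0.0
```

Request:
{"api": "move_arm", "payload": {
  "plan": [
    {"x": 0,"y": 0,"z": -20,"rx": 0,"ry": 0,"rz": 0},
    {"x": 0,"y": 0,"z": -35,"rx": 0,"ry": 0,"rz": 0},
    {"x": 0,"y": 0,"z": -40,"rx": 0,"ry": 0,"rz": 0},
    {"x": 0,"y": 0,"z": 0,"rx": 0,"ry": 0,"rz": -0.138},
    {"x": 0,"y": 0,"z": 0,"rx": 0,"ry": 0,"rz": -0.138},
    {"x": -14.6,"y": -40.3,"z": 0,"rx": 0,"ry": 0,"rz": 0},
    {"x": -14.6,"y": -40.3,"z": 0,"rx": 0,"ry": 0,"rz": 0},
    {"x": -14.6,"y": -40.3,"z": 0,"rx": 0,"ry": 0,"rz": 0},
    {"x": -14.6,"y": -40.3,"z": 0,"rx": 0,"ry": 0,"rz": 0},
    {"x": -14.5,"y": -40.5,"z": 0,"rx": 0,"ry": 0,"rz": 0}
  ]
}}

```text
time_s: 9.5
ee_pos: [459.0, 187.2, 140.0]
ee_rot: [-180.0, -0.0, 26.3]
force: [-0.1, 1.0, -0.3]
gripper_width: 91.2
gripper_force: 0.0
```

```bash
cat >> h.py <<'E'
def top_rect(f,z,x,y,r,tol=6):
    W=cloud(f);p=W[(abs(W[...,2]-z)<tol)&(np.hypot(W[...,0]-x,W[...,1]-y)<r)]
    if len(p)<10: return None
    R=cv2.minAreaRect(p[:,:2].astype(np.float32));a=(R[2]+45)%90-45
    return np.round(R[0],1),np.round(R[1],1),round(a,1),np.median(p[:,2]).round(1)
E
python3 - <<'E'
from h import *
for n in('top','scene'):
    f=grab_frame(n)
    if n=='scene': save(f,'b.png',(150,100,300,260),4) 
    else: save(f,'bt.png',(200,110,300,190),6)
    print(n,top_rect(f,40,615,38,55),top_rect(f,80,615,38,45),top_rect(f,24,460,186,45))
a=cv2.imread('pics/b.png');b=cv2.imread('pics/bt.png');cv2.imwrite('pics/b2.png',np.hstack([cv2.resize(a,(400,420)),cv2.resize(b,(400,420))]))
E
```

```text
top (array([615.,  38.]), array([63.5, 64.1]), 10.7, np.float64(40.4)) (array([615.8,  38.1]), array([55. , 54.1]), 9.9, np.float64(80.3)) (array([460.8, 186.9]), array([54.6, 53.6]), 26.7, np.float64(24.1))
scene (array([588.2,  32.8]), array([13.5, 64.3]), 9.9, np.float64(40.2)) (array([588.6,  32.8]), array([11.2, 55.6]), 19.7, np.float64(77.3)) (array([459.2, 185.9]), array([56.4, 56.2]), 26.0, np.float64(24.3))
```

View pics/b2.png

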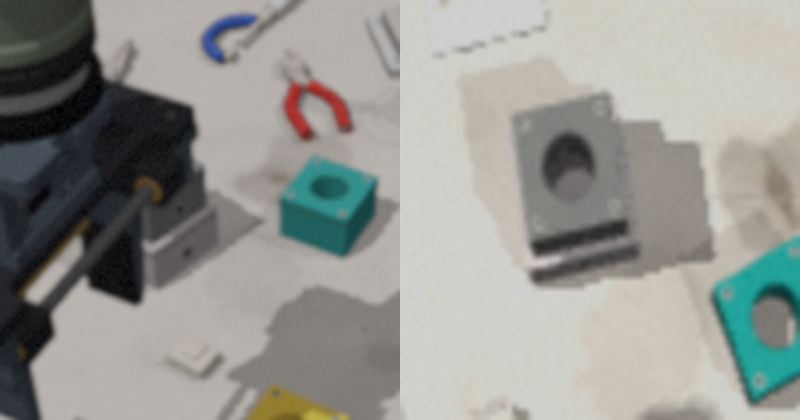

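The tall box stands square on the base in the right panel, at (570,165). The top view puts its centre at (615.8, 38.1) against (615.7, 38.1) for the base. Grasping the flat one.

Request:
{"api": "move_arm", "payload": {
  "plan": [
    {"x": 0,"y": 0,"z": 30,"rx": 0,"ry": 0,"rz": 0},
    {"x": 0,"y": 0,"z": 40,"rx": 0,"ry": 0,"rz": 0},
    {"x": 0,"y": 0,"z": 20,"rx": 0,"ry": 0,"rz": 0},
    {"x": 0,"y": 0,"z": 0,"rx": 0,"ry": 0,"rz": 0},
    {"x": 0,"y": 0,"z": 0,"rx": 0,"ry": 0,"rz": 0},
    {"x": 0,"y": 0,"z": 25,"rx": 0,"ry": 0,"rz": 0},
    {"x": 0,"y": 0,"z": 15,"rx": 0,"ry": 0,"rz": 0},
    {"x": 0,"y": 0,"z": 6,"rx": 0,"ry": 0,"rz": 0},
    {"x": 0,"y": 0,"z": 0,"rx": 0,"ry": 0,"rz": 0},
    {"x": 0,"y": 0,"z": 0,"rx": 0,"ry": 0,"rz": 0}
  ]
}}

```text
time_s: 10.6
ee_pos: [461.4, 186.6, 5.1]
ee_rot: [180.0, -0.1, 26.3]
force: [-0.3, -0.5, 0.2]
gripper_width: 91.1
gripper_force: 0.0
```

Request:
{"api": "move_arm", "payload": {
  "plan": [
    {"x": 0,"y": 0,"z": 0,"rx": 0,"ry": 0,"rz": 0},
    {"x": 0,"y": 0,"z": 0,"rx": 0,"ry": 0,"rz": 0},
    {"x": 0,"y": 0,"z": 0,"rx": 0,"ry": 0,"rz": 0},
    {"x": 0,"y": 0,"z": 0,"rx": 0,"ry": 0,"rz": 0},
    {"x": 0,"y": 0,"z": 0,"rx": 0,"ry": 0,"rz": 0},
    {"x": 0,"y": 0,"z": 0,"rx": 0,"ry": 0,"rz": 0},
    {"x": 0,"y": 0,"z": 0,"rx": 0,"ry": 0,"rz": 0},
    {"x": 0,"y": 0,"z": 0,"rx": 0,"ry": 0,"rz": 0}
  ],
  "grip": 0,
  "squeeze": 20
}}

```text
time_s: 11.4
ee_pos: [460.3, 186.3, 4.0]
ee_rot: [180.0, -0.0, 26.3]
force: [-0.0, -0.1, 1.2]
gripper_width: 53.8
gripper_force: 20.0
```

Request:
{"api": "move_arm", "payload": {
  "plan": [
    {"x": 0,"y": 0,"z": -10,"rx": 0,"ry": 0,"rz": 0},
    {"x": 0,"y": 0,"z": -30,"rx": 0,"ry": 0,"rz": 0},
    {"x": 0,"y": 0,"z": -40,"rx": 0,"ry": 0,"rz": 0},
    {"x": 0,"y": 0,"z": -40,"rx": 0,"ry": 0,"rz": 0},
    {"x": 0,"y": 0,"z": 0,"rx": 0,"ry": 0,"rz": 0.138},
    {"x": 0,"y": 0,"z": 0,"rx": 0,"ry": 0,"rz": 0.138},
    {"x": 15,"y": 20,"z": 0,"rx": 0,"ry": 0,"rz": 0},
    {"x": 25,"y": 35,"z": 0,"rx": 0,"ry": 0,"rz": 0},
    {"x": 25,"y": 35,"z": 0,"rx": 0,"ry": 0,"rz": 0},
    {"x": 25,"y": 35,"z": 0,"rx": 0,"ry": 0,"rz": 0}
  ]
}}

```text
time_s: 12.4
ee_pos: [572.2, 78.7, 124.4]
ee_rot: [-180.0, 0.0, 10.5]
force: [0.1, 0.7, -1.5]
gripper_width: 53.9
gripper_force: 20.0
```

Request:
{"api": "move_arm", "payload": {
  "plan": [
    {"x": 20,"y": 29.2,"z": 0,"rx": 0,"ry": 0,"rz": 0},
    {"x": 15.1,"y": 20,"z": 0,"rx": 0,"ry": 0,"rz": 0},
    {"x": 0,"y": 0,"z": 25,"rx": 0,"ry": 0,"rz": 0},
    {"x": 0,"y": 0,"z": 0,"rx": 0,"ry": 0,"rz": 0},
    {"x": 0,"y": 0,"z": 0,"rx": 0,"ry": 0,"rz": 0},
    {"x": 0,"y": 0,"z": 0,"rx": 0,"ry": 0,"rz": 0},
    {"x": 0,"y": 0,"z": 0,"rx": 0,"ry": 0,"rz": 0},
    {"x": 0,"y": 0,"z": 0,"rx": 0,"ry": 0,"rz": 0}
  ]
}}

```text
time_s: 13.2
ee_pos: [615.2, 38.2, 99.9]
ee_rot: [180.0, -0.1, 10.5]
force: [-1.4, 0.0, -1.4]
gripper_width: 54.1
gripper_force: 20.0
```

Request:
{"api": "move_arm", "payload": {
  "plan": [
    {"x": 0,"y": 0,"z": 7,"rx": 0,"ry": 0,"rz": 0},
    {"x": 0,"y": 0,"z": 4,"rx": 0,"ry": 0,"rz": 0},
    {"x": 0,"y": 0,"z": 2,"rx": 0,"ry": 0,"rz": 0},
    {"x": 0,"y": 0,"z": 1,"rx": 0,"ry": 0,"rz": 0},
    {"x": 0,"y": 0,"z": 1,"rx": 0,"ry": 0,"rz": 0},
    {"x": 0,"y": 0,"z": 0,"rx": 0,"ry": 0,"rz": 0},
    {"x": 0,"y": 0,"z": 0,"rx": 0,"ry": 0,"rz": 0},
    {"x": 0,"y": 0,"z": 0,"rx": 0,"ry": 0,"rz": 0},
    {"x": 0,"y": 0,"z": 0,"rx": 0,"ry": 0,"rz": 0},
    {"x": 0,"y": 0,"z": 0,"rx": 0,"ry": 0,"rz": 0}
  ]
}}

```text
time_s: 14.2
ee_pos: [615.1, 37.7, 84.0]
ee_rot: [180.0, -0.0, 10.5]
force: [0.6, -0.3, -0.4]
gripper_width: 53.8
gripper_force: 20.0
```

Request:
{"api": "move_arm", "payload": {
  "plan": [
    {"x": 0,"y": 0,"z": 0,"rx": 0,"ry": 0,"rz": 0},
    {"x": 0,"y": 0,"z": 0,"rx": 0,"ry": 0,"rz": 0},
    {"x": 0,"y": 0,"z": 0,"rx": 0,"ry": 0,"rz": 0},
    {"x": 0,"y": 0,"z": 0,"rx": 0,"ry": 0,"rz": 0},
    {"x": 0,"y": 0,"z": 0,"rx": 0,"ry": 0,"rz": 0},
    {"x": 0,"y": 0,"z": 0,"rx": 0,"ry": 0,"rz": 0}
  ],
  "grip": 1
}}

```text
time_s: 14.8
ee_pos: [614.9, 37.8, 84.0]
ee_rot: [180.0, -0.0, 10.5]
force: [-0.2, -0.3, 0.5]
gripper_width: 90.9
gripper_force: 0.0
```

Request:
{"api": "move_arm", "payload": {
  "plan": [
    {"x": 0,"y": 0,"z": -20,"rx": 0,"ry": 0,"rz": 0},
    {"x": 0,"y": 0,"z": -40,"rx": 0,"ry": 0,"rz": 0},
    {"x": 0,"y": 0,"z": -46,"rx": 0,"ry": 0,"rz": 0},
    {"x": 0,"y": 0,"z": -40,"rx": 0,"ry": 0,"rz": 0},
    {"x": -29,"y": 29,"z": 0,"rx": 0,"ry": 0,"rz": 0},
    {"x": -29,"y": 29,"z": 0,"rx": 0,"ry": 0,"rz": 0},
    {"x": -29,"y": 29,"z": 0,"rx": 0,"ry": 0,"rz": 0},
    {"x": -29,"y": 29,"z": 0,"rx": 0,"ry": 0,"rz": 0},
    {"x": -29,"y": 29,"z": 0,"rx": 0,"ry": 0,"rz": 0},
    {"x": -29,"y": 29,"z": 0,"rx": 0,"ry": 0,"rz": 0}
  ]
}}

```text
time_s: 15.8
ee_pos: [474.3, -166.1, 230.1]
ee_rot: [180.0, -0.0, 10.5]
force: [0.9, -0.5, -0.3]
gripper_width: 91.1
gripper_force: 0.0
```

Request:
{"api": "move_arm", "payload": {
  "plan": [
    {"x": -29,"y": 29,"z": 0,"rx": 0,"ry": 0,"rz": 0},
    {"x": -27,"y": 27,"z": 0,"rx": 0,"ry": 0,"rz": 0}
  ]
}}

```text
time_s: 16.0
ee_pos: [429.3, -231.4, 230.1]
ee_rot: [180.0, -0.0, 10.5]
force: [0.5, -0.3, 0.2]
gripper_width: 91.2
gripper_force: 0.0
```

```bash
python3 - <<'E'
from h import *
ims=[]
for n in('top','scene'):
    f=grab_frame(n);W=cloud(f)
    print(n,'col',top_rect(f,104,615,38,45),'tall',top_rect(f,80,615,38,45),'base',top_rect(f,40,615,38,55),'stand',top_rect(f,50,598,-246,45))
    print(' griptop',top_rect(f,178,597,-246,25,5))
    for lo,hi in((55,95),(95,135),(140,172),(174,185)):
        m=(W[...,2]>lo)&(W[...,2]<hi)&(np.hypot(W[...,0]-598,W[...,1]+246)<30)
        q=W[m];v,u=np.nonzero(m);print('  ',lo,len(q),q.mean(0).round(1),'px',u.mean().round(2),v.mean().round(2))
    for s,h in(((615,38,60),100),((598,-246,100),90)):
        c=proj(f,[s])[0].astype(int);k=32 if h==100 else 40
        ims.append(cv2.resize(f['img'][max(0,c[1]-k):c[1]+k,c[0]-k:c[0]+k,::-1],(300,300),interpolation=cv2.INTER_CUBIC))
cv2.imwrite('pics/c.png',np.vstack([np.hstack(ims[:2]),np.hstack(ims[2:])]))
print(state()['ee_pos'],state()['time_s'])
E
```

```text
top col (array([615.5,  38. ]), array([54.6, 54.2]), 10.3, np.float64(104.3)) tall (array([609.4,  35.1]), array([41.3, 50.2]), 10.5, np.float64(79.1)) base (array([615.2,  38. ]), array([63.6, 64.1]), 10.9, np.float64(40.4)) stand (array([ 599.5, -246.5]), array([56.3, 56.6]), 8.9, np.float64(50.4))
 griptop (array([ 599.3, -246.9]), array([17.9, 18.1]), 24.1, np.float64(178.3))
   55 35 [ 596.5 -243.2   74.5] px 371.6 150.03
   95 30 [ 597.2 -243.   111.6] px 376.43 146.43
   140 61 [ 595.3 -240.4  157.6] px 381.95 142.89
   174 93 [ 599.  -246.2  178.3] px 388.26 138.77
scene col (array([613.4,  38. ]), array([57.6, 56.7]), 9.8, np.float64(104.0)) tall (array([614.6,  37.9]), array([58.3, 56. ]), 8.8, np.float64(80.6)) base (array([612.9,  38.4]), array([65.3, 64.9]), 11.4, np.float64(40.4)) stand (array([ 598.2, -247.3]), array([58.6, 60.3]), 8.1, np.float64(50.2))
 griptop (array([ 597.8, -246.6]), array([18.4, 19.8]), 20.2, np.float64(177.7))
   55 88 [ 595.5 -244.8   76. ] px 324.78 115.26
   95 97 [ 595.6 -244.4  115. ] px 326.71 99.45
   140 162 [ 593.7 -242.3  155.9] px 328.86 82.67
   174 66 [ 596.5 -246.1  177.5] px 330.55 71.76
[ 428.24392044 -233.0713816   230.15545865] 16.1
```

View pics/c.png

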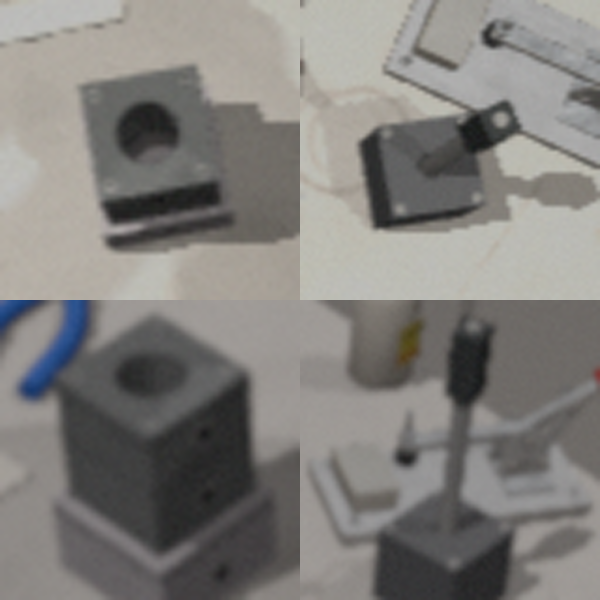

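Column is square in both views: its top is at (615.5, 38.0) and the base at (615.2, 38.0), seen in the crops at (148,130) and (150,370). The rod grip top is near (598.5, -246.7), turned about 23°. I'll check clearance round the rod, then reach.

```bash
python3 - <<'E'
from h import *
for n in('top','scene'):
    W=cloud(grab_frame(n));d=np.hypot(W[...,0]-598,W[...,1]+246)
    p=W[(d>28)&(d<170)&(W[...,0]>545)&(W[...,2]>60)];print(n,len(p),p[np.argsort(-p[:,2])][:3].round() if len(p) else '')
E
```

```text
top 167 [[ 623. -414.   91.]
 [ 623. -412.   90.]
 [ 621. -412.   90.]]
scene 144 [[ 621. -413.   90.]
 [ 624. -413.   89.]
 [ 620. -412.   88.]]
```

Request:
{"api": "move_arm", "payload": {
  "plan": [
    {"x": 0,"y": 0,"z": 0,"rx": 0,"ry": 0,"rz": -0.109},
    {"x": 0,"y": 0,"z": 0,"rx": 0,"ry": 0,"rz": -0.109},
    {"x": 30,"y": 16,"z": 0,"rx": 0,"ry": 0,"rz": 0},
    {"x": 40,"y": 22,"z": 0,"rx": 0,"ry": 0,"rz": 0},
    {"x": 40,"y": 22,"z": 0,"rx": 0,"ry": 0,"rz": 0},
    {"x": 25,"y": 14,"z": 0,"rx": 0,"ry": 0,"rz": 0},
    {"x": 13.1,"y": 6.9,"z": 0,"rx": 0,"ry": 0,"rz": 0},
    {"x": 0,"y": 0,"z": 0,"rx": 0,"ry": 0,"rz": 0},
    {"x": 0,"y": 0,"z": 0,"rx": 0,"ry": 0,"rz": 0},
    {"x": 0,"y": 0,"z": 0,"rx": 0,"ry": 0,"rz": 0}
  ]
}}

```text
time_s: 17.2
ee_pos: [597.8, -246.1, 230.1]
ee_rot: [-180.0, 0.0, 23.0]
force: [0.7, -0.5, 0.4]
gripper_width: 91.6
gripper_force: 0.0
```

Clear. Descending 91 mm, then closing moderately.

Request:
{"api": "move_arm", "payload": {
  "plan": [
    {"x": 0,"y": 0,"z": 25,"rx": 0,"ry": 0,"rz": 0},
    {"x": 0,"y": 0,"z": 35,"rx": 0,"ry": 0,"rz": 0},
    {"x": 0,"y": 0,"z": 20,"rx": 0,"ry": 0,"rz": 0},
    {"x": 0,"y": 0,"z": 11,"rx": 0,"ry": 0,"rz": 0},
    {"x": 0,"y": 0,"z": 0,"rx": 0,"ry": 0,"rz": 0},
    {"x": 0,"y": 0,"z": 0,"rx": 0,"ry": 0,"rz": 0},
    {"x": 0,"y": 0,"z": 0,"rx": 0,"ry": 0,"rz": 0},
    {"x": 0,"y": 0,"z": 0,"rx": 0,"ry": 0,"rz": 0},
    {"x": 0,"y": 0,"z": 0,"rx": 0,"ry": 0,"rz": 0},
    {"x": 0,"y": 0,"z": 0,"rx": 0,"ry": 0,"rz": 0}
  ]
}}

```text
time_s: 18.2
ee_pos: [598.7, -247.0, 139.4]
ee_rot: [180.0, -0.0, 23.0]
force: [-0.4, -0.5, -0.0]
gripper_width: 91.5
gripper_force: 0.0
```

Request:
{"api": "move_arm", "payload": {
  "plan": [
    {"x": 0,"y": 0,"z": 0,"rx": 0,"ry": 0,"rz": 0},
    {"x": 0,"y": 0,"z": 0,"rx": 0,"ry": 0,"rz": 0},
    {"x": 0,"y": 0,"z": 0,"rx": 0,"ry": 0,"rz": 0},
    {"x": 0,"y": 0,"z": 0,"rx": 0,"ry": 0,"rz": 0},
    {"x": 0,"y": 0,"z": 0,"rx": 0,"ry": 0,"rz": 0},
    {"x": 0,"y": 0,"z": 0,"rx": 0,"ry": 0,"rz": 0},
    {"x": 0,"y": 0,"z": 0,"rx": 0,"ry": 0,"rz": 0},
    {"x": 0,"y": 0,"z": 0,"rx": 0,"ry": 0,"rz": 0},
    {"x": 0,"y": 0,"z": 0,"rx": 0,"ry": 0,"rz": 0},
    {"x": 0,"y": 0,"z": 0,"rx": 0,"ry": 0,"rz": 0}
  ],
  "grip": 0,
  "squeeze": 30
}}

```text
time_s: 19.2
ee_pos: [598.5, -246.9, 139.0]
ee_rot: [180.0, 0.0, 23.0]
force: [0.5, 0.6, -0.8]
gripper_width: 17.9
gripper_force: 30.0
```

Request:
{"api": "move_arm", "payload": {
  "plan": [
    {"x": 0,"y": 0,"z": -5,"rx": 0,"ry": 0,"rz": 0},
    {"x": 0,"y": 0,"z": -10,"rx": 0,"ry": 0,"rz": 0},
    {"x": 0,"y": 0,"z": -15,"rx": 0,"ry": 0,"rz": 0},
    {"x": 0,"y": 0,"z": -20,"rx": 0,"ry": 0,"rz": 0},
    {"x": 0,"y": 0,"z": -30,"rx": 0,"ry": 0,"rz": 0},
    {"x": 0,"y": 0,"z": -30,"rx": 0,"ry": 0,"rz": 0},
    {"x": 0,"y": 0,"z": -15,"rx": 0,"ry": 0,"rz": 0},
    {"x": 0,"y": 0,"z": 0,"rx": 0,"ry": 0,"rz": 0},
    {"x": 0,"y": 0,"z": 0,"rx": 0,"ry": 0,"rz": 0},
    {"x": 0,"y": 0,"z": 0,"rx": 0,"ry": 0,"rz": 0}
  ]
}}

```text
time_s: 20.2
ee_pos: [597.8, -246.6, 262.5]
ee_rot: [-179.9, 0.1, 23.0]
force: [0.5, 0.4, -1.2]
gripper_width: 17.7
gripper_force: 30.0
```

```bash
python3 - <<'E'
from h import *
s=state();print(s['ee_pos'],s['ee_rot'],s['force'])
ims=[]
for n in('scene','top'):
    f=grab_frame(n);W=cloud(f);K,R,t=KRT(f);C=-R.T@t
    m=(W[...,2]>118)&(W[...,2]<245)&(np.hypot(W[...,0]-597,W[...,1]+246)<16)
    q=W[m];print(n,len(q))
    if len(q)>20:
        for lo in range(118,245,16):
            r=q[(q[:,2]>=lo)&(q[:,2]<lo+16)]
            if len(r)>3: print('  ',lo,len(r),r.mean(0).round(1))
        print(' zmin',q[:,2].min())
    c=proj(f,[(598,-246,180)])[0].astype(int);k=50
    ims.append(cv2.resize(f['img'][max(0,c[1]-k):c[1]+k,c[0]-k:c[0]+k,::-1],(400,400),interpolation=cv2.INTER_CUBIC))
cv2.imwrite('pics/d.png',np.hstack(ims))
E
```

```text
[ 597.79175643 -246.56661342  262.53324307] [-1.79884319e+02  1.14244639e-01  2.29659259e+01] [ 0.45200962  0.42618798 -1.19881482]
scene 325
   134 42 [ 594.2 -243.7  142.6]
   150 41 [ 594.2 -243.4  158.5]
   166 45 [ 594.  -243.   174.4]
   182 46 [ 594.5 -243.3  190. ]
   198 50 [ 594.7 -243.5  205.9]
   214 49 [ 594.4 -243.3  222.2]
   230 49 [ 594.8 -243.2  237.9]
 zmin 132.53543715592934
top 0
```

View pics/d.png

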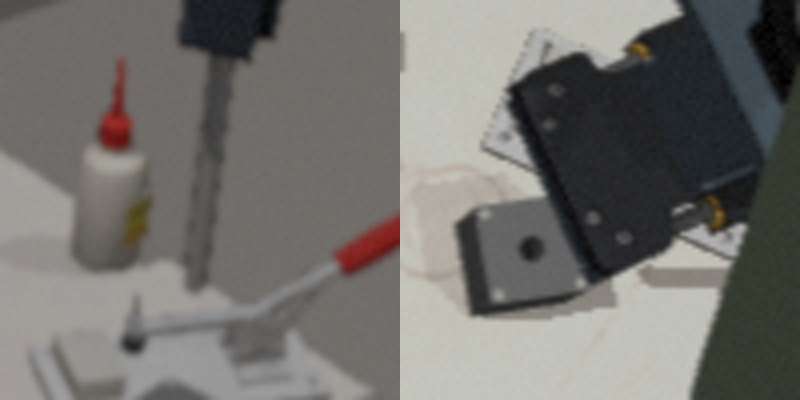

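The rod is out and hangs upright: the shank at left-panel (205,170) leans about 0.3° from vertical and its tip is at z≈133, and the stand is empty at (530,248). Moving over the column.

Request:
{"api": "move_arm", "payload": {
  "plan": [
    {"x": 8,"y": -16,"z": 0,"rx": 0,"ry": 0,"rz": 0},
    {"x": 15,"y": -30,"z": 0,"rx": 0,"ry": 0,"rz": 0},
    {"x": 18,"y": -38,"z": 0,"rx": 0,"ry": 0,"rz": 0},
    {"x": 20,"y": -40,"z": 0,"rx": 0,"ry": 0,"rz": 0},
    {"x": 20,"y": -40,"z": 0,"rx": 0,"ry": 0,"rz": 0},
    {"x": 18,"y": -38,"z": 0,"rx": 0,"ry": 0,"rz": 0},
    {"x": 15,"y": -30,"z": 0,"rx": 0,"ry": 0,"rz": 0},
    {"x": 8,"y": -16,"z": 0,"rx": 0,"ry": 0,"rz": 0},
    {"x": 4.1,"y": -7.9,"z": 0,"rx": 0,"ry": 0,"rz": 0},
    {"x": 0,"y": 0,"z": 0,"rx": 0,"ry": 0,"rz": 0}
  ]
}}

```text
time_s: 21.3
ee_pos: [614.7, 38.5, 263.7]
ee_rot: [180.0, 0.0, 23.0]
force: [-0.4, -0.2, -1.5]
gripper_width: 17.7
gripper_force: 30.0
```

Request:
{"api": "move_arm", "payload": {
  "plan": [
    {"x": 0,"y": 0,"z": 0,"rx": 0,"ry": 0,"rz": 0},
    {"x": 0,"y": 0,"z": 0,"rx": 0,"ry": 0,"rz": 0},
    {"x": 0,"y": 0,"z": 0,"rx": 0,"ry": 0,"rz": 0},
    {"x": 0,"y": 0,"z": 0,"rx": 0,"ry": 0,"rz": 0},
    {"x": 0,"y": 0,"z": 0,"rx": 0,"ry": 0,"rz": 0},
    {"x": 0,"y": 0,"z": 0,"rx": 0,"ry": 0,"rz": 0},
    {"x": 0,"y": 0,"z": 0,"rx": 0,"ry": 0,"rz": 0},
    {"x": 0,"y": 0,"z": 0,"rx": 0,"ry": 0,"rz": 0},
    {"x": 0,"y": 0,"z": 0,"rx": 0,"ry": 0,"rz": 0},
    {"x": 0,"y": 0,"z": 0,"rx": 0,"ry": 0,"rz": 0}
  ]
}}

```text
time_s: 22.3
ee_pos: [614.8, 38.0, 263.9]
ee_rot: [180.0, 0.0, 23.0]
force: [-0.3, 0.3, -1.8]
gripper_width: 17.8
gripper_force: 30.0
```

```bash
python3 - <<'E'
from h import *
s=state();print(s['time_s'],s['ee_pos'],s['ee_rot'],s['force'])
f=grab_frame('scene');W=cloud(f)
q=W[(W[...,2]>112)&(W[...,2]<245)&(np.hypot(W[...,0]-611,W[...,1]-40)<18)]
for lo in range(112,245,16):
    r=q[(q[:,2]>=lo)&(q[:,2]<lo+16)]
    if len(r)>3: print('  ',lo,len(r),r.mean(0).round(1))
print('zmin',q[:,2].min(),top_rect(f,104,615,38,45),top_rect(f,40,615,38,55))
c=proj(f,[(615,38,120)])[0].astype(int);k=50
cv2.imwrite('pics/e.png',cv2.resize(f['img'][c[1]-k:c[1]+k,c[0]-k:c[0]+k,::-1],(500,500),interpolation=cv2.INTER_CUBIC))
E
```

```text
22.3 [614.7527123   37.95822646 263.92710604] [1.79994396e+02 2.49852559e-03 2.29697730e+01] [-0.26160747  0.25013661 -1.84302918]
   128 28 [610.6  40.  140. ]
   144 49 [611.   39.6 151.8]
   160 52 [610.5  40.1 168.2]
   176 55 [611.   40.1 183.9]
   192 58 [611.2  40.  199.9]
   208 61 [611.   39.9 216.3]
   224 60 [611.1  40.  232.7]
   240 19 [611.4  39.8 242.5]
zmin 135.69929861056758 (array([614.1,  38.4]), array([56.4, 56.4]), 9.1, np.float64(104.0)) (array([613.7,  38.3]), array([66.8, 64.9]), 11.5, np.float64(40.4))
```

View pics/e.png

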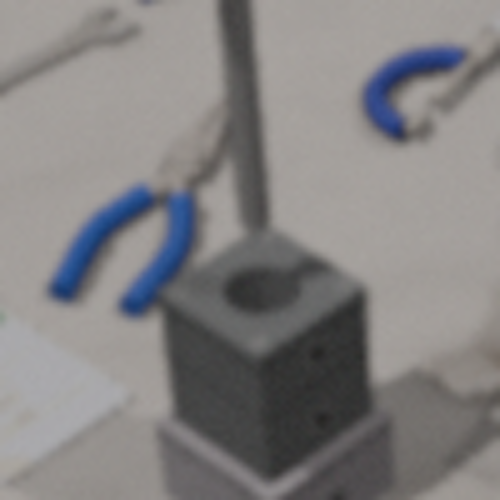

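The rod stands over the bore, with the crop showing its tip at (257,225) above the bore centre (262,288). The lateral offset measures 0.4 mm. Lowering.

Request:
{"api": "move_arm", "payload": {
  "plan": [
    {"x": 0,"y": 0,"z": 8,"rx": 0,"ry": 0,"rz": 0},
    {"x": 0,"y": 0,"z": 10,"rx": 0,"ry": 0,"rz": 0},
    {"x": 0,"y": 0,"z": 10,"rx": 0,"ry": 0,"rz": 0},
    {"x": 0,"y": 0,"z": 8,"rx": 0,"ry": 0,"rz": 0},
    {"x": 0,"y": 0,"z": 8,"rx": 0,"ry": 0,"rz": 0},
    {"x": 0,"y": 0,"z": 8,"rx": 0,"ry": 0,"rz": 0},
    {"x": 0,"y": 0,"z": 8,"rx": 0,"ry": 0,"rz": 0},
    {"x": 0,"y": 0,"z": 0,"rx": 0,"ry": 0,"rz": 0},
    {"x": 0,"y": 0,"z": 0,"rx": 0,"ry": 0,"rz": 0},
    {"x": 0,"y": 0,"z": 0,"rx": 0,"ry": 0,"rz": 0}
  ]
}}

```text
time_s: 23.35
ee_pos: [615.1, 37.9, 204.4]
ee_rot: [180.0, -0.1, 23.0]
force: [-0.8, -0.5, -0.7]
gripper_width: 17.8
gripper_force: 30.0
```

```bash
python3 - <<'E'
from h import *
s=state();print(s['time_s'],s['ee_pos'],s['ee_rot'],s['force'])
f=grab_frame('scene');W=cloud(f)
q=W[(W[...,2]>112)&(W[...,2]<185)&(np.hypot(W[...,0]-611,W[...,1]-40)<18)]
for lo in range(112,185,16):
    r=q[(q[:,2]>=lo)&(q[:,2]<lo+16)]
    if len(r)>3: print('  ',lo,len(r),r.mean(0).round(1))
print(top_rect(f,104,615,38,45),top_rect(f,40,615,38,55))
c=proj(f,[(615,38,104)])[0].astype(int);k=35
cv2.imwrite('pics/g.png',cv2.resize(f['img'][c[1]-k:c[1]+k,c[0]-k:c[0]+k,::-1],(560,560),interpolation=cv2.INTER_CUBIC))
E
```

```text
23.35 [615.14090782  37.91872046 204.44063735] [ 1.79971944e+02 -5.91658325e-02  2.29670691e+01] [-0.75553518 -0.47775188 -0.71103486]
   112 48 [611.5  39.9 120. ]
   128 46 [611.4  39.9 136. ]
   144 52 [611.4  40.  151.8]
   160 52 [611.5  39.8 167.6]
   176 29 [611.4  40.4 180.3]
(array([614.3,  37.7]), array([58.1, 55.8]), 10.5, np.float64(104.1)) (array([613.7,  38. ]), array([65.1, 65.7]), 10.2, np.float64(40.1))
```

View pics/g.png

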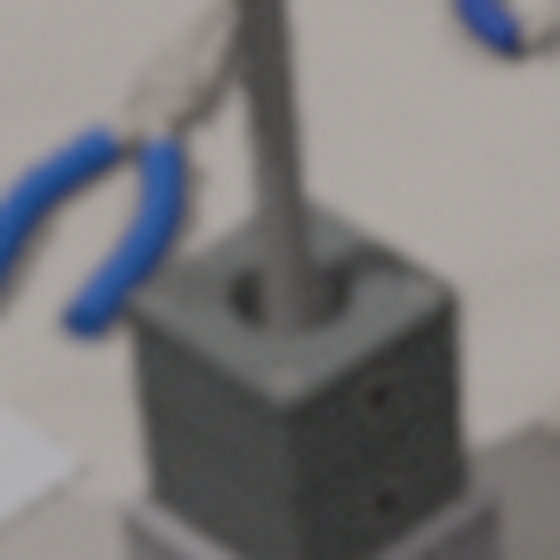

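The rod at (292,250) sits midway between the bore's rims at about 228 and 355, so it's centred. Continuing down 55 mm.

Request:
{"api": "move_arm", "payload": {
  "plan": [
    {"x": 0,"y": 0,"z": 7,"rx": 0,"ry": 0,"rz": 0},
    {"x": 0,"y": 0,"z": 8,"rx": 0,"ry": 0,"rz": 0},
    {"x": 0,"y": 0,"z": 8,"rx": 0,"ry": 0,"rz": 0},
    {"x": 0,"y": 0,"z": 8,"rx": 0,"ry": 0,"rz": 0},
    {"x": 0,"y": 0,"z": 8,"rx": 0,"ry": 0,"rz": 0},
    {"x": 0,"y": 0,"z": 8,"rx": 0,"ry": 0,"rz": 0},
    {"x": 0,"y": 0,"z": 5,"rx": 0,"ry": 0,"rz": 0},
    {"x": 0,"y": 0,"z": 3,"rx": 0,"ry": 0,"rz": 0},
    {"x": 0,"y": 0,"z": 0,"rx": 0,"ry": 0,"rz": 0},
    {"x": 0,"y": 0,"z": 0,"rx": 0,"ry": 0,"rz": 0}
  ]
}}

```text
time_s: 24.4
ee_pos: [615.0, 37.9, 149.2]
ee_rot: [180.0, -0.0, 23.0]
force: [0.3, 1.4, -0.8]
gripper_width: 17.9
gripper_force: 30.0
```

Request:
{"api": "move_arm", "payload": {
  "plan": [
    {"x": 0,"y": 0,"z": 0,"rx": 0,"ry": 0,"rz": 0},
    {"x": 0,"y": 0,"z": 0,"rx": 0,"ry": 0,"rz": 0},
    {"x": 0,"y": 0,"z": 0,"rx": 0,"ry": 0,"rz": 0},
    {"x": 0,"y": 0,"z": 0,"rx": 0,"ry": 0,"rz": 0},
    {"x": 0,"y": 0,"z": 0,"rx": 0,"ry": 0,"rz": 0},
    {"x": 0,"y": 0,"z": 0,"rx": 0,"ry": 0,"rz": 0},
    {"x": 0,"y": 0,"z": 0,"rx": 0,"ry": 0,"rz": 0},
    {"x": 0,"y": 0,"z": 0,"rx": 0,"ry": 0,"rz": 0},
    {"x": 0,"y": 0,"z": 0,"rx": 0,"ry": 0,"rz": 0},
    {"x": 0,"y": 0,"z": 0,"rx": 0,"ry": 0,"rz": 0}
  ]
}}

```text
time_s: 25.4
ee_pos: [614.7, 37.9, 148.9]
ee_rot: [180.0, 0.0, 23.0]
force: [-0.0, 0.8, -0.6]
gripper_width: 17.8
gripper_force: 30.0
```

```bash
python3 - <<'E'
from h import *
s=state();print(s['time_s'],s['ee_pos'],s['ee_rot'],s['force'],s['gripper_width'])
f=grab_frame('scene');W=cloud(f)
q=W[(W[...,2]>108)&(W[...,2]<145)&(np.hypot(W[...,0]-611,W[...,1]-40)<20)]
print(len(q),q.mean(0) if len(q) else '',top_rect(f,104,615,38,45),top_rect(f,40,615,38,55))
save(f,'z.png',(140,80,300,260),3.2)
E
```

```text
25.4 [614.7475528   37.90094835 148.89918764] [1.79997013e+02 5.51393244e-03 2.29627247e+01] [-0.01381568  0.79498652 -0.57973983] 17.771397075555694
87 [611.18914984  40.19800623 122.9532656 ] (array([614. ,  37.6]), array([56.7, 56.6]), 11.0, np.float64(104.0)) (array([613.8,  38.3]), array([66.7, 65.4]), 11.2, np.float64(40.2))
```

View pics/z.png

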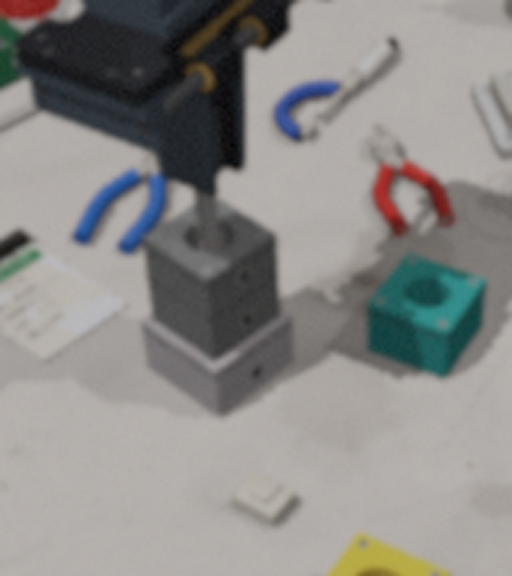

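The rod is held centred in the bore at (208,230), the column is still square, and the contact force is about zero. Handing in.

```bash
python3 -c "
from workcell import *
print(job_done())"
```

```text
the job is handed in; nothing more can be done
None
```

I built the column square to within about 0.5 mm by the top camera, left the rod held upright and centred in the bores with its tip about 12 mm above the bore floor, and handed the job in at 25.4 s; the hand-in returned no verdict.

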